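# Post the check weight into the recalibration returns box

## Task

The steel bar check weight is due for recalibration: press down its far end, where the end wall of its black case is cut low, so that it tips up and stays tipped by itself when let go, then take it by its raised end. Push it down through the sprung flap in the top of the grey returns box, all the way in, so that it lies inside and the flap has snapped shut behind it. Leave the pen, the dropper bottle and the sample tube where they are.

Things in the scene. Friction and masses are not known exactly. Their poses are not given: they have to be found in the camera images.
- weight_center (a point): Centre of the check weight, a plain steel bar 70 (x) x 30 (y) x 14 (z) mm, about 0.2 kg. It starts flush in the black case, axes parallel to the case's, +x end over the well. With that end pressed down past about 30 degrees it falls over by itself and stays leaning on the well's slope, tipped about 65 degrees, +x end down.
- weight_end (a point): Middle of the weight's -x end face, the end that rises (axes as weight_center). Once tipped, this end stands about 18 mm above the case's top, its 30 mm-apart sides free: grip it across that width by the last 12 to 16 mm, fingers pointing down or along the bar, their tips just above the case's side walls.
- weight_case: Black case fixed to the table, 89 (x) x 49 (y) x 52 (z) mm; origin at the centre of its underside, z up. It stands with +x away from the robot, within 0.35 rad. Its pocket (x -36.5 to +38.5, 33 mm wide) is 14 mm deep as far as x = +2.5 mm; beyond that edge the floor slopes down at 65 degrees into a well some 30 mm deeper.
- press_point (a point): On the case's centre line at x = +25 mm, z = 52 mm (axes of the case), on top of the weight's free end. Press the weight's top anywhere between x = 16 and 35 mm, following it 8 mm down. Walls reach z = 52 mm, level with the weight, but the +x end wall (x = 38.5 to 44.5) only z = 42 mm, so a fingertip may overhang it; it must be under 33 mm wide across the pocket (y).
- returns_box: Grey sheet-metal returns box with a clear front window, fixed to the table, 104 x 104 x 140 mm; origin at the centre of its underside, z up, +x away from the robot within 0.3 rad. The hollow inside is 130 mm deep.
- slot (a point): Centre of the slot in the box's top, level with the top face, z = 140 mm (axes of the box). The slot is 34 mm (x) x 60 mm (y) in a 4 mm thick top, closed by a flap just below the face. A chute plate hangs 52 mm down from its -x edge inside. Closed fingertips up to 28 x 54 mm fit into it.
- flap (a joint): Angle of the sprung flap, rad: 0 shut, up to 1.4 hanging open. Hinged along the slot's +x edge, it swings down into the box. It takes 1.5 N at the free (-x) edge to start it and pushes about 5 N when wide open: a bar let go in the slot can stay pinched against the chute plate until its upper end is poked about 40 mm below the box's top. It shuts once nothing holds it open.
- pen_center (a point): Centre of a pen lying flat on the table between the case and the box, 145 mm long, 12 mm wide, 9 mm high: not to be disturbed.
- dropper_center (a point): Mid-height of a small dropper bottle standing on the table, 26 x 26 x 80 mm: not to be disturbed.
- tube_center (a point): Middle of a capped sample tube lying on the table, 112 mm long, 19 mm thick: not to be disturbed.
There are look-alikes about, which are no part of the job. Of the things shaped like the part that bears weight_center, the bare steel one is meant.

How it is judged (in metres and radians):
On the way, in this order (a step that is already met when the one before it is completed fails the run):
1. the weight is tipped up in its pocket (more than 45 degrees) and stays so with no finger touching it (angle between weight_center's own z axis and vertical above 0.785 rad and horizontal distance between weight_center and weight_case below 0.03 m and height (world z) of weight_center below 0.07 m and contact force between the fingers and check_weight below 0.05 N), for 0.2 s.
2. the weight is held in the fingers, clear of the case (height (world z) of weight_center above 0.1 m and contact force between the fingers and check_weight above 0.5 N), for 0.1 s.
3. the weight is in the slot and has pushed the flap open (value of joint flap above 0.6 rad and horizontal distance between weight_center and returns_box below 0.035 m and z of weight_center in the frame of returns_box below 0.165 m), for 0.1 s.
At the end, for the whole second after the job is handed in: The check weight lies inside the returns box (its centre inside the walls and less than 100 mm above the table) and the flap is shut (under 0.08 rad) (z of weight_center in the frame of returns_box between 0 and 0.1 m and x of weight_center in the frame of returns_box between -0.05 and 0.05 m and y of weight_center in the frame of returns_box between -0.05 and 0.05 m and value of joint flap below 0.08 rad); the robot touches nothing.
It fails at once if the pen, dropper bottle or sample tube is shifted by more than 20 mm (distance of any of pen_center, dropper_center, tube_center from where it was at the start of the episode above 0.02 m).
It also fails if it takes over 58 s, if anything falls off the work surface, if the arm or the gripper's body presses on something with over 40 N, if the wrist force passes 120 N, or if a joint passes its speed limit or range.

## Robot

A 7-joint arm with a two-finger parallel gripper is mounted at the origin on the work surface; the furniture and walls round the work are solid. World frame = base frame: x ahead of the robot, y to its left, z up, the work surface at z = 0. Lengths are in m, angles in degrees, forces in N, time in s.
With the tool pointing down it reaches from about 0.4 to 0.875 m from the base axis. Payload 6.5 kg.
Tool frame: the origin (TCP) lies at the very end of the fingers, on their centre line; the grasp point (between the pads) lies 19 mm behind it; z points along the fingers, y is the line along which they close (so a half turn about z gives the same grasp; the last joint's range is limited). The gripper opens to 88 mm and grips with 3 to 60 N. Pads are 18 mm wide; open, the fingers measure 123 mm over their backs; the gripper's body (75 mm by 187 mm) begins 45 mm behind the grasp point.
Start: joints at [59.92, 30.733, -0.252, 88.115, 0.149, 61.152, -4.079], TCP at [0.288, -0.583, 0.239] pointing down, gripper open.
Joint ranges: [-154.64, 154.64], [-21.42, 123.67], [-72.66, 72.17], [13.99, 137.28], [-74.86, 254.86], [10.95, 109.41], [-158.01, 158.01]. Speed limits (degrees/s): [136.94, 136.94, 180, 180, 180, 180, 180].

## Interface

Orientations are given as [roll, pitch, yaw] about the fixed x, y, z axes, in that order (R = Rz(yaw) Ry(pitch) Rx(roll)).
In Python, from rig import arm gives the robot as it stands. The module is installed in compiled form; this text tells all that it offers. Calls block until the motion is done:
- arm.move_pose(position, orientation): joint-space move of the TCP to a pose.
- arm.move_linear(position, max_speed=0.15, ori=None, stop_force=None): straight line of the TCP; ori=None keeps the orientation; max_speed is the mean speed in m/s. With stop_force (N) it stops when the force on the tool has changed by that much, and returns True; else False.
- arm.goto_joints(angles): joint-space move.
- arm.command_gripper(opening, newtons=None): finger opening in m; newtons is the grip in N (None keeps the last); returns when the fingers have stopped.
- arm.dwell(seconds).
- arm.inverse_kinematics(position, orientation): joint angles nearest the present ones, or None.
- arm.sense(): the state.
- arm.capture(name): name is "side" or "top" or "wrist"; returns a dict with "color" (384x512x3 uint8, red, green, blue), "range_z" (384x512 float32, m along the optical axis (not along the pixel's ray), 0 where there is no reading), "fx", "fy", "cx", "cy" (pixels), "k1" (the pictures are not rectified: a ray, as slopes to the right and down, at radius r is drawn at 1 + k1 r^2 times it, then the intrinsics apply), "rvec" (rotation vector, rad) and "tvec" (3), from world to camera coordinates, as OpenCV has them. Camera axes: x right, y down, z forward; pixel columns grow to the right and rows downward; lengths in m; the calibration is good to about 2 mm. A picture is of the moment at which its call begins.
A pose or a line that the arm cannot do raises arm.Unreachable and nothing moves.
- arm.hand_in(): hands the job in; it is judged then, once.
The state is a dict: "clock": time; "joint_positions": joint angles; "dq": joint speeds; "joint_efforts": joint torques, N m; "ee_pos": TCP position; "eef_rot": TCP orientation; "contact_force": force on the tool from outside, world axes, zero at the start; "ft_torque": the same for the moment, N m; "finger_gap": finger opening in m; "finger_force": force on a finger pad.
Only numpy, scipy, OpenCV 4.12 (cv2) and the standard library are available. Lean on these libraries where they do the work, as an engineer would, in place of code of your own. Each camera call takes 0.05 s, during which the arm holds its last target. There are 200 camera calls.

## Working session

There is one attempt and no reset: what is moved stays moved. The work goes in short steps, each a Python script; the robot and the scene stay as the last script left them, time stands still between calls to the robot, and variables do not carry over. Pictures are saved under pics/ and viewed, at most 10 in all, crops included, and the job is handed in when it is done.

```bash
mkdir -p pics; cat > h.py <<'E'
import numpy as np, cv2
from rig import arm
def grab(n,tag):
    c=arm.capture(n); np.savez(f'{tag}.npz',**c); cv2.imwrite(f'pics/{tag}.png',c['color'][:,:,::-1]); return c
def world(c):
    h,w=c['range_z'].shape; u,v=np.meshgrid(np.arange(w),np.arange(h))
    K=np.array([[c['fx'],0,c['cx']],[0,c['fy'],c['cy']],[0,0,1]],float)
    p=cv2.undistortPoints(np.stack([u,v],-1).reshape(-1,1,2).astype(np.float64),K,np.array([c['k1'],0,0,0],float)).reshape(h,w,2)
    z=c['range_z']; P=np.dstack([p*z[...,None],z]); R=cv2.Rodrigues(np.array(c['rvec'],float))[0]
    return (P-np.array(c['tvec']).reshape(3))@R
E
python3 - <<'E'
from h import *
for n in('side','top','wrist'): c=grab(n,n+'0')
a=cv2.imread('pics/top0.png'); b=cv2.imread('pics/side0.png')
cv2.imwrite('pics/both.png',cv2.resize(np.hstack([a,b]),(800,300)))
s=arm.sense();print(s['clock'],s['ee_pos'],s['eef_rot'],s['finger_gap'])
E
```

```text
0.15 [ 0.28766977 -0.58238072  0.23808423] [-1.79927288e+02  6.11323375e-03  2.62940871e+01] 0.08810580815816306
```

View pics/top0.png

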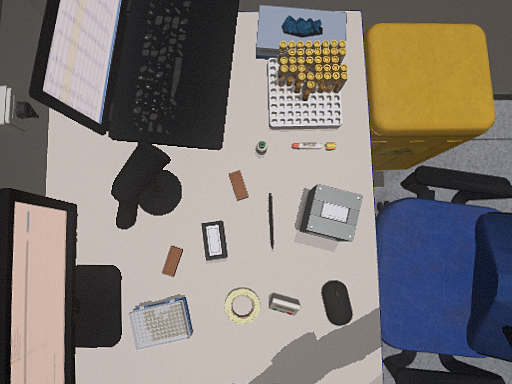

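View pics/side0.png

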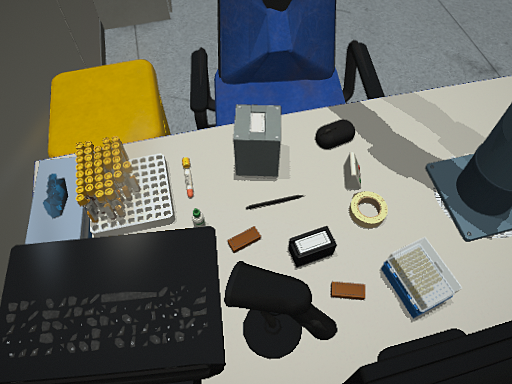

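The top view shows the case at (215,240), the box at (330,212), the pen at (271,220), the dropper at (261,147) and the tube at (313,146). A black microphone stands near (150,190). Next I'll turn these into positions.

```bash
python3 - <<'E'
from h import *
for n in('top0','side0'):
    W=world(np.load(n+'.npz'))
    pts=dict(case=(215,240),box=(334,212),pen=(271,220),drop=(261,147),tube=(313,146),mic=(145,170),mic2=(160,190),tape=(242,305),stapler=(284,302),foam=(238,185)) if n=='top0' else dict(case=(313,240),box=(258,122),mic=(270,290),pen=(275,202))
    for k,(u,v) in pts.items(): print(n,k,W[v,u].round(3))
def rect(W,lo,hi,zl,zh):
    m=(W[...,0]>lo[0])&(W[...,0]<hi[0])&(W[...,1]>lo[1])&(W[...,1]<hi[1])&(W[...,2]>zl)&(W[...,2]<zh)
    p=W[m][:,:2]; return len(p),cv2.minAreaRect((p*1000).astype(np.float32)),p.mean(0)
for n in('top0','side0'):
    W=world(np.load(n+'.npz')); T=world(np.load('top0.npz'))
    c=T[240,215];b=T[212,334]
    print(rect(W,c[:2]-.08,c[:2]+.08,.035,.065)); print(rect(W,b[:2]-.1,b[:2]+.1,.13,.15))
E
```

```text
top0 case [0.461 0.039 0.053]
top0 box [ 0.515 -0.228  0.138]
top0 pen [ 0.507 -0.096  0.008]
top0 drop [ 0.68  -0.074  0.062]
top0 tube [ 0.691 -0.207  0.016]
top0 mic [0.597 0.156 0.249]
top0 mic2 [0.586 0.175 0.027]
top0 tape [ 0.302 -0.02  -0.   ]
top0 stapler [ 0.315 -0.118  0.059]
top0 foam [ 0.596 -0.016  0.015]
side0 case [0.457 0.041 0.05 ]
side0 box [ 0.511 -0.228  0.137]
side0 mic [0.595 0.187 0.253]
side0 pen [ 0.503 -0.091  0.006]
(776, ((460.71600341796875, 42.42192840576172), (89.06391906738281, 49.243499755859375), 6.41045618057251), array([0.4599234 , 0.04222924]))
(2224, ((514.20751953125, -228.95372009277344), (103.38818359375, 104.32628631591797), 74.42942810058594), array([ 0.51390372, -0.22833544]))
(1005, ((460.0934753417969, 44.27271270751953), (90.1184310913086, 50.86802291870117), 6.4597578048706055), array([0.46039903, 0.04727316]))
(1757, ((511.8461608886719, -227.654541015625), (108.90216827392578, 104.48050689697266), 74.6705551147461), array([ 0.5131406, -0.2234506]))
```

```bash
cat >> h.py <<'E'
def fr(o,yaw):
    a=np.radians(yaw); R=np.array([[np.cos(a),-np.sin(a)],[np.sin(a),np.cos(a)]])
    return lambda x,y,z: np.r_[np.array(o)+R@[x,y],z]
CY=6.4; case=fr((.460,.043),CY); BY=-15.5; box=fr((.513,-.2285),BY)
def inv(o,yaw,p):
    a=np.radians(yaw); R=np.array([[np.cos(a),-np.sin(a)],[np.sin(a),np.cos(a)]]); return (np.array(p)[...,:2]-o)@R
E
python3 - <<'E'
from h import *
for n in('top0','side0'):
    W=world(np.load(n+'.npz')).reshape(-1,3); m=(W[:,2]>.08)&(W[:,2]<.5)&(W[:,0]<.75)&(W[:,0]>.3)&(W[:,1]>.06)&(W[:,1]<.3); p=W[m]
    print(n,len(p),p.min(0),p.max(0)); q=p[p[:,0]<.53]; print(q[np.argsort(q[:,1])[:3]],p[np.argsort(p[:,1])[:3]])
p=case(.044,0,.2)
best=min((( abs(np.array(j)-arm.sense()['joint_positions']).max(),y,j) for y in(CY+90,CY-90) if (j:=arm.inverse_kinematics(p,[180,0,y])) is not None),key=lambda t:t[0]);print(best)
s=arm.sense()['ee_pos']
arm.move_pose(p,[180,0,best[1]]); arm.command_gripper(.02)
grab('wrist','w1'); grab('top','t1')
s=arm.sense();print(s['clock'],s['ee_pos'],s['finger_gap'])
a=cv2.imread('pics/w1.png'); b=cv2.resize(cv2.imread('pics/top0.png')[160:280,180:380],(800,480),interpolation=cv2.INTER_CUBIC)
cv2.imwrite('pics/c1.png',b)
E
```

```text
top0 8966 [0.30001813 0.06010495 0.08013775] [0.74999009 0.29996816 0.42093118]
[[0.30629677 0.11513475 0.08572134]
 [0.31253147 0.1155096  0.08311843]
 [0.3014745  0.11560149 0.08318846]] [[0.66722804 0.06010495 0.16084887]
 [0.66316918 0.06031225 0.15929836]
 [0.66098105 0.06033608 0.15919214]]
side0 11039 [0.30003233 0.06007422 0.08000708] [0.74998937 0.29999998 0.42027982]
[[0.30271368 0.11748535 0.08590352]
 [0.30097399 0.1181554  0.08641072]
 [0.30446597 0.11821289 0.08353796]] [[0.74097663 0.06007422 0.16227456]
 [0.73215302 0.06007973 0.16193208]
 [0.65853922 0.06008899 0.16216086]]
(np.float64(43.819732770966894), 96.4, array([ 16.09909307,  23.10435345, -32.90858222, 110.28127992,
        15.89704205,  51.10884938, -18.40146815]))
3.7083 [0.50372352 0.04790171 0.20000374] 0.019662765547732556
```

View pics/w1.png

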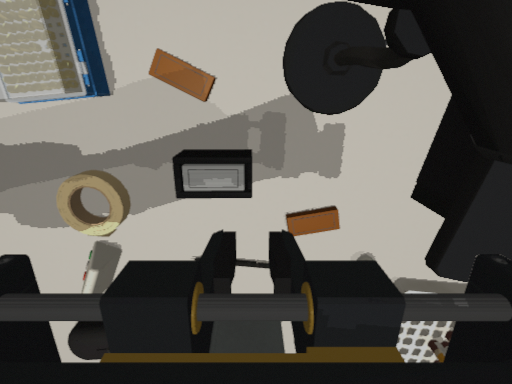

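View pics/c1.png

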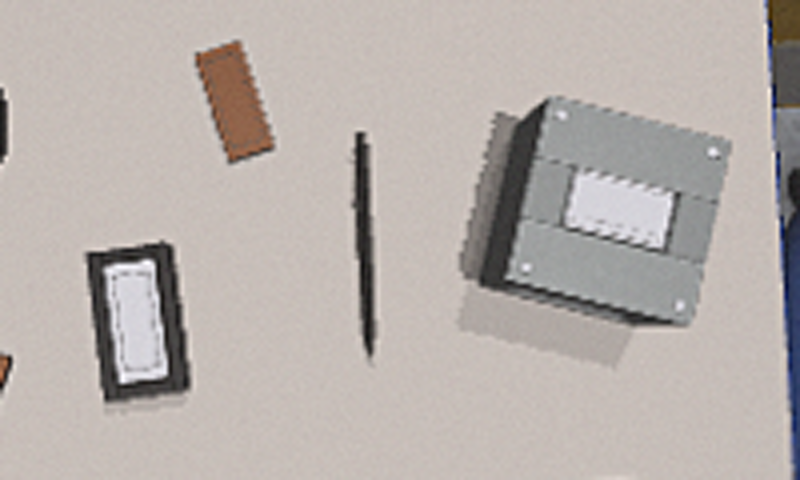

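Wrist view: the case is at (213,175) with the grey bar inside, and nothing is in the way. The slot is centred on the box top. I'll press with one finger inside the pocket and the other beyond the end wall.

```bash
python3 - <<'E'
from h import *
arm.command_gripper(.022)
arm.move_linear(case(.046,0,.062),.12)
print(arm.move_linear(case(.046,0,.040),.03,stop_force=12)); s=arm.sense(); print(s['ee_pos'],s['contact_force'])
arm.move_linear(case(.046,0,.09),.1)
arm.move_pose(case(.0,0,.25),[180,0,CY]); arm.command_gripper(.06)
grab('wrist','w2'); grab('side','s2'); print(arm.sense()['clock'])
a=cv2.imread('pics/w2.png'); b=cv2.resize(cv2.imread('pics/side0.png'.replace('0','2'))[200:290,260:380],(512,384),interpolation=cv2.INTER_CUBIC)
cv2.imwrite('pics/c2.png',cv2.resize(np.hstack([a,b]),(800,300)))
for n in('w2','s2'):
    W=world(np.load(n+'.npz')).reshape(-1,3); q=inv((.460,.043),CY,W); m=(abs(q[:,0])<.043)&(abs(q[:,1])<.016)&(W[:,2]>.056)&(W[:,2]<.09)
    if m.sum(): print(n,m.sum(),q[m].min(0),q[m].max(0),np.percentile(W[m,2],[5,50,98]))
E
```

```text
False
[0.50576281 0.04819194 0.04003884] [-0.50452167  0.13526516  0.28034368]
8.75[ WARN:0@7.321] global loadsave.cpp:275 findDecoder imread_('pics/side2.png'): can't open/read file: check file path/integrity
Traceback (most recent call last):
TypeError: 'NoneType' object is not subscriptable
```

```bash
python3 - <<'E'
from h import *
a=cv2.imread('pics/w2.png'); b=cv2.resize(cv2.imread('pics/s2.png')[200:290,260:380],(512,384),interpolation=cv2.INTER_CUBIC)
cv2.imwrite('pics/c2.png',cv2.resize(np.hstack([a,b]),(800,300)))
for n in('w2','s2'):
    W=world(np.load(n+'.npz')).reshape(-1,3); q=inv((.460,.043),CY,W); m=(abs(q[:,0])<.043)&(abs(q[:,1])<.02)&(W[:,2]>.056)&(W[:,2]<.09)
    if m.sum(): print(n,m.sum(),q[m].min(0),q[m].max(0),np.percentile(W[m,2],[5,50,98]))
E
```

```text
w2 429 [-0.01495337 -0.01404183] [0.00717463 0.01531343] [0.05767491 0.06698469 0.07220265]
s2 165 [-0.01492034 -0.01390131] [0.00910228 0.01674395] [0.05753846 0.06595371 0.07349634]
```

View pics/c2.png

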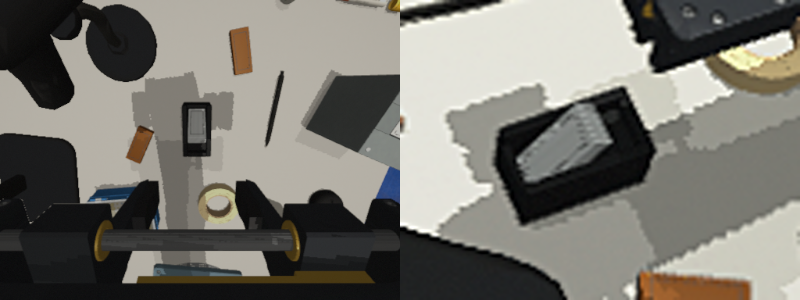

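The bar is tipped up, with its raised end towards the robot at case x of about -4 mm and z of about 68 mm. I'll grip along the bar.

```bash
python3 - <<'E'
from h import *
d=np.array([np.cos(np.radians(65)),0,-np.sin(np.radians(65))]); e=np.array([-.0037,.0007,.0675])
O=[180,-25,CY]
P=lambda s: case(*(e+s*d))
arm.move_pose(P(-.07),O); 
print(arm.move_linear(P(.011),.1,stop_force=10)); print(arm.sense()['ee_pos'],P(.011))
arm.command_gripper(.02,40); s=arm.sense(); print(s['finger_gap'],s['finger_force'],s['contact_force'])
arm.move_linear(P(-.06),.08); arm.move_linear(P(-.06)+[0,0,.12],.15); s=arm.sense(); print(s['finger_gap'],s['finger_force'])
arm.move_pose(box(0,0,.24),[180,0,BY]); s=arm.sense(); print(s['finger_gap'],s['finger_force'],s['ee_pos'],s['clock'])
grab('wrist','w3'); grab('side','s3')
a=cv2.imread('pics/w3.png'); b=cv2.resize(cv2.imread('pics/s3.png')[30:180,170:370],(512,384),interpolation=cv2.INTER_CUBIC)
cv2.imwrite('pics/c3.png',cv2.resize(np.hstack([a,b]),(800,300)))
W=world(np.load('s3.npz')).reshape(-1,3); q=inv((.513,-.2285),BY,W); m=(abs(q[:,0])<.05)&(abs(q[:,1])<.03)&(W[:,2]>.16)&(W[:,2]<.24)
for z in np.arange(.165,.24,.01):
    k=m&(abs(W[:,2]-z)<.005)
    if k.sum(): print(z,k.sum(),q[k].min(0).round(4),q[k].max(0).round(4))
E
```

```text
Traceback (most recent call last):
rig.Unreachable: the arm cannot take that pose within its joint ranges
```

```bash
python3 - <<'E'
from h import *
d=np.array([np.cos(np.radians(65)),0,-np.sin(np.radians(65))]); e=np.array([-.0037,.0007,.0675])
P=lambda s: case(*(e+s*d))
for f in(0,1):
  for p in(0,5,10,15,20,25):
    O=[180,-p,CY] if not f else [180,p,CY+180]
    r=[]
    for s in(.011,-.02,-.05,-.07): r.append(arm.inverse_kinematics(P(s),O) is not None)
    for h in(.03,.06,.1,.18): r.append(arm.inverse_kinematics(P(.011)+[0,0,h],O) is not None)
    print(f,p,r)
for p in (0,10,15,20,25):
  print(p,[arm.inverse_kinematics(box(x,0,z),[180,p,BY]) is not None for x in(0,.03) for z in (.1,.14,.24)])
E
```

```text
0 0 [True, True, True, True, True, True, True, True]
0 5 [True, True, True, True, True, True, True, True]
0 10 [True, True, True, True, True, True, True, True]
0 15 [False, True, True, True, True, True, True, True]
0 20 [True, False, False, False, False, True, True, True]
0 25 [False, False, False, False, False, False, False, True]
1 0 [True, True, True, True, True, True, True, True]
1 5 [True, True, True, True, True, True, True, True]
1 10 [True, True, True, True, True, True, True, True]
1 15 [True, True, True, True, True, True, True, True]
1 20 [True, False, False, False, True, True, True, True]
1 25 [False, False, False, False, False, False, False, True]
0 [True, True, True, True, True, True]
10 [True, True, True, True, True, True]
15 [True, True, True, True, True, True]
20 [True, True, True, True, True, True]
25 [True, True, True, True, True, True]
```

```bash
python3 - <<'E'
from h import *
d=np.array([np.cos(np.radians(65)),0,-np.sin(np.radians(65))]); e=np.array([-.0037,.0007,.0675])
O=[180,-10,CY]
P=lambda s: case(*(e+s*d))
arm.move_pose(P(-.07),O); 
print(arm.move_linear(P(.012),.1,stop_force=10)); print(arm.sense()['ee_pos'],P(.012))
arm.command_gripper(.02,40); s=arm.sense(); print(s['finger_gap'],s['finger_force'],s['contact_force'])
if not .025<s['finger_gap']<.035: raise SystemExit
arm.move_linear(P(-.06),.08); arm.move_linear(P(-.06)+[0,0,.12],.15); s=arm.sense(); print(s['finger_gap'],s['finger_force'])
arm.move_pose(box(0,0,.24),[180,15,BY]); s=arm.sense(); print(s['finger_gap'],s['finger_force'],s['ee_pos'],s['clock'])
grab('wrist','w3'); grab('side','s3')
a=cv2.imread('pics/w3.png'); b=cv2.resize(cv2.imread('pics/s3.png')[30:180,170:370],(512,384),interpolation=cv2.INTER_CUBIC)
cv2.imwrite('pics/c3.png',cv2.resize(np.hstack([a,b]),(800,300)))
W=world(np.load('s3.npz')).reshape(-1,3); q=inv((.513,-.2285),BY,W); m=(abs(q[:,0])<.05)&(abs(q[:,1])<.03)&(W[:,2]>.16)&(W[:,2]<.24)
for z in np.arange(.165,.24,.01):
    k=m&(abs(W[:,2]-z)<.005)
    if k.sum(): print(z.round(3),k.sum(),q[k].min(0).round(4),q[k].max(0).round(4))
E
```

```text
False
[0.46149392 0.04382052 0.05702881] [0.46128484 0.04384851 0.05662431]
0.029874542691491864 40.00100255012512 [-0.49385585  0.03499639  2.96815457]
0.029906597107381097 39.99828100204468
0.029265495245679174 39.99876916408539 [ 0.5131441  -0.22652542  0.23961786] 13.975
0.185 8 [-0.0044  0.0157] [0.0082 0.0187]
0.195 30 [-0.0044 -0.0087] [0.0092 0.0193]
0.205 20 [-0.0064  0.0149] [0.0061 0.0192]
0.215 30 [-0.0084  0.0035] [0.0065 0.0193]
0.225 21 [-0.0084  0.0148] [0.004  0.0182]
0.235 4 [-0.0083  0.0175] [0.0018 0.0196]
```

View pics/c3.png

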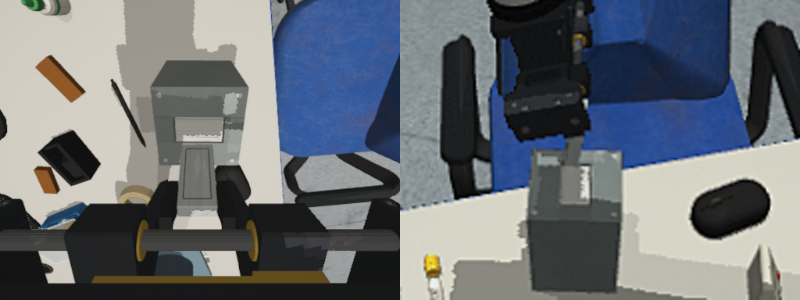

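The bar is held and hangs over the slot with about 5° of residual lean. I'll correct that and insert.

```bash
python3 - <<'E'
from h import *
O=[180,20,BY]
arm.move_linear(box(0,-.001,.215),.1,ori=O)
print(arm.move_linear(box(0,-.001,.147),.06,stop_force=25)); s=arm.sense(); print(s['ee_pos'],s['contact_force'],s['finger_gap'])
arm.dwell(.2)
arm.command_gripper(.05); arm.dwell(.3)
arm.move_linear(box(0.03,-.001,.2),.12); s=arm.sense(); print(s['clock'],s['contact_force'])
arm.move_pose(box(0,0,.24),[180,0,BY]); arm.command_gripper(0)
grab('wrist','w4'); grab('side','s4'); print(arm.sense()['clock'],arm.sense()['finger_gap'])
a=cv2.imread('pics/w4.png'); b=cv2.resize(cv2.imread('pics/s4.png')[60:210,170:370],(512,384),interpolation=cv2.INTER_CUBIC)
cv2.imwrite('pics/c4.png',cv2.resize(np.hstack([a,b]),(800,300)))
E
```

```text
False
[ 0.51191118 -0.2292299   0.1466571 ] [-5.20636986  1.31248638 -3.98912301] 0.029709435089927957
17.4083 [ 0.17640457 -0.30343089 -1.24175768]
18.8 0.0008529896566867189
```

View pics/c4.png

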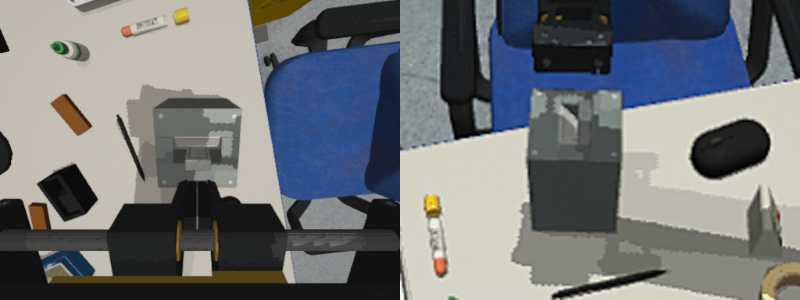

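The bar is pinched in the slot. I'll find where its top is, then poke it.

```bash
python3 - <<'E'
from h import *
for n in('w4','s4'):
    W=world(np.load(n+'.npz')).reshape(-1,3); q=inv((.513,-.2285),BY,W); m=(abs(q[:,0])<.02)&(abs(q[:,1])<.028)&(W[:,2]<.19)
    print(n)
    for x in np.arange(-.018,.02,.004):
        k=m&(abs(q[:,0]-x)<.002)
        for lab,kk in(('mid',k&(abs(q[:,1])<.012)),('out',k&(abs(q[:,1])>.02))):
            if kk.sum(): print(x.round(3),lab,kk.sum(),np.percentile(W[kk,2],[5,50,95]).round(3))
E
```

```text
w4
-0.018 out 312 [0.088 0.119 0.14 ]
-0.014 mid 104 [0.162 0.163 0.164]
-0.014 out 3 [0.095 0.126 0.134]
-0.01 mid 110 [0.162 0.163 0.164]
-0.006 mid 110 [0.162 0.163 0.164]
-0.002 mid 477 [0.117 0.143 0.163]
-0.002 out 22 [0.115 0.116 0.118]
0.002 mid 62 [0.119 0.12  0.123]
0.002 out 36 [0.119 0.12  0.122]
0.006 mid 46 [0.123 0.125 0.127]
0.006 out 31 [0.123 0.126 0.127]
0.01 mid 73 [0.128 0.13  0.134]
0.01 out 47 [0.128 0.131 0.133]
0.014 mid 51 [0.134 0.136 0.138]
0.014 out 33 [0.134 0.136 0.137]
0.018 mid 100 [0.139 0.14  0.141]
0.018 out 63 [0.138 0.14  0.14 ]
s4
-0.018 mid 16 [0.136 0.162 0.164]
-0.018 out 3 [0.139 0.14  0.14 ]
-0.014 mid 19 [0.159 0.163 0.164]
-0.01 mid 15 [0.162 0.163 0.164]
-0.006 mid 12 [0.155 0.163 0.164]
-0.002 mid 10 [0.117 0.119 0.12 ]
-0.002 out 2 [0.117 0.119 0.12 ]
0.002 mid 14 [0.119 0.121 0.125]
0.002 out 6 [0.121 0.123 0.125]
0.006 mid 17 [0.126 0.128 0.131]
0.006 out 5 [0.125 0.129 0.132]
0.01 mid 17 [0.129 0.133 0.135]
0.01 out 5 [0.131 0.133 0.134]
0.014 mid 13 [0.137 0.138 0.141]
0.014 out 11 [0.134 0.138 0.14 ]
0.018 mid 13 [0.137 0.14  0.141]
0.018 out 12 [0.138 0.139 0.141]
```

```bash
python3 - <<'E'
from h import *
arm.move_linear(box(-.0055,0,.175),.12)
print(arm.move_linear(box(-.0055,0,.092),.06,stop_force=35)); s=arm.sense(); print(s['ee_pos'],s['contact_force'])
arm.dwell(.4)
arm.move_linear(box(-.0055,0,.24),.1); arm.dwell(.3); s=arm.sense(); print(s['clock'],s['contact_force'])
grab('wrist','w5'); grab('side','s5')
a=cv2.imread('pics/w5.png'); b=cv2.resize(cv2.imread('pics/s5.png')[60:210,170:370],(512,384),interpolation=cv2.INTER_CUBIC)
cv2.imwrite('pics/c5.png',cv2.resize(np.hstack([a,b]),(800,300)))
W=world(np.load('w5.npz')).reshape(-1,3); q=inv((.513,-.2285),BY,W); m=(abs(q[:,0])<.015)&(abs(q[:,1])<.028)&(W[:,2]<.19)
print(np.percentile(W[m,2],[1,5,50,95,99]))
E
```

```text
False
[ 0.50662458 -0.22668779  0.09161664] [-5.55486001  1.16932051 -0.59307903]
23.3583 [-0.31177695  0.23415925 -1.53248188]
[0.1371836  0.13755152 0.13867081 0.13982836 0.1403513 ]
```

View pics/c5.png

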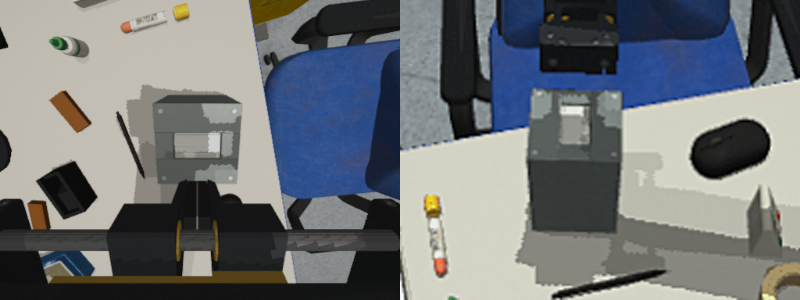

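The flap is level across the slot, so it is shut, and the bar has gone inside. The fingers are clear of the box.

```bash
python3 - <<'E'
from h import *
arm.command_gripper(.03); arm.dwell(.3); print(arm.hand_in())
E
```

```text
the job is handed in; nothing more can be done
None
```

The job is handed in: the steel check weight was tipped, gripped and pushed through the flap into the returns box, and the flap looks shut in the last picture; I did not touch the pen, dropper bottle or tube, and the verdict was not shown.

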